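# Open the clip-lock storage bin under the shelf

### The job

Open up the clear storage bin so that the mooncake mould in it can be taken out: flip all four side clips outward and fully down to their stops, then lift the hinged lid up and back until it rests open on its stop. Leave everything else standing where it is.

Things in the scene. Friction and masses are not known exactly. Their poses are not given: they have to be found in the camera images.
- bin: Clear plastic storage bin, fixed to the table: 170 mm deep (its x) x 200 mm wide (its y) x 95 mm high, walls 4 mm. Origin: centre of its underside, on the table. Its x axis points from its front (pull tab, robot side) to its rear (hinge), y to its left, z up. Two clear stop arms stand 55 mm above the hinge, behind the lid. The lid cannot rise while any clip is hooked over its edge
- lid_hinge (a point): Middle of the lid's hinge axis, at x = +89, y = 0, z = 100 mm of the bin; the axis runs along the bin's y. The lid (white frame, clear panel) is a plate 10 mm thick; shut, it covers bin x from -89 to +87 mm and y within +-104 mm, its top is 105 mm above the table
- lid (a joint): Opening angle of the lid: 0 shut, grows as the front edge rises, 1.85 (106 degrees) resting back on its stop. 140 g, no spring: let go before it is past upright (about 1.57) it falls shut, past upright it falls back on its stop
- lid_tab (a point): Centre of the lid's white pull tab: a plate 90 mm long along the bin's y, 5 mm thick, that flares 32 mm forward and up at 45 degrees from the middle of the lid's front edge. With the lid shut this centre lies at x = -99.5 mm, z = 111.5 mm of the bin; the space under and in front of the tab is free down to the table
- clip_lf (a joint): Angle of the clip on the bin's left side (+y) near the front: 0 upright, hooked over the lid's edge; grows as it swings outward and down; 2.3 (132 degrees) hanging on its stop. All four clips are alike. An over-centre spring holds a clip at 0: 2 to 3 N outward on its thumb tab, from over the lid, swings it; past about 1.0 rad the spring throws it down to its stop; let go before, it springs shut
- clip_lf_tab (a point): Centre of the thumb tab, the top part of clip_lf: 50 mm wide along the bin's x, 42 mm tall, 5 mm thick, flaring outward at 20 degrees, its top 149 mm above the table. Below it the clip's hook (50 mm wide, top 112 mm above the table) reaches 14 mm inward over the lid; pressing on the hook only holds the clip shut. The clip is grey plastic, 83 mm tall in all
- clip_lf_pivot (a point): Pivot of clip_lf, at bin x = -45, y = +112, z = 70 mm, on the left side wall; its axis runs along the bin's x. With the clip shut the thumb tab's centre is 58.4 mm above and 7 mm outside the pivot
- clip_lr (a joint): Angle of the clip on the bin's left side near the rear; as clip_lf, 0 shut, 2.3 down on its stop
- clip_lr_tab (a point): Centre of the thumb tab of clip_lr, shaped as clip_lf's. Pivot of clip_lr, at bin x = +45, y = +112, z = 70 mm
- clip_rf (a joint): Angle of the clip on the bin's right side (-y) near the front, under the shelf deck; as clip_lf, 0 shut, 2.3 down on its stop
- clip_rf_tab (a point): Centre of the thumb tab of clip_rf, shaped as clip_lf's (mirrored: outward is the bin's -y). Pivot of clip_rf, at bin x = -45, y = -112, z = 70 mm
- clip_rr (a joint): Angle of the clip on the bin's right side (-y) near the rear, under the shelf deck; as clip_lf, 0 shut, 2.3 down on its stop
- clip_rr_tab (a point): Centre of the thumb tab of clip_rr, shaped as clip_lf's (mirrored: outward is the bin's -y). Pivot of clip_rr, at bin x = +45, y = -112, z = 70 mm
- shelf: White plastic stackable shelf, fixed, right of bin: slatted deck 460 (its x) x 300 mm (its y), underside 310, top 332 mm above the table, on four 30 mm corner legs. Origin on the table under the deck's centre. The deck's left edge (its y = +150 mm) overhangs the bin's right side by 35 to 55 mm: the right-hand clips are reached only with the tool leaning over the bin, 35 to 50 degrees from vertical
- mould_mid (a point): Centre of the aluminium mooncake mould lying loose in the bin: square barrel 58 x 62 mm, 58 mm high, with a plunger, 115 mm long in all. Stays in the bin
- tin_mid (a point): Centre of the pink tin box on the shelf deck, 154 x 104 x 77 mm, loose
- carton_mid (a point): Centre of the cardboard carton on the shelf deck, 130 x 110 x 90 mm, loose
- crock_mid (a point): Centre of the white ceramic storage jar under the shelf deck, 90 mm diameter, 130 mm high, loose
- bowl_mid (a point): Centre of the ceramic tea bowl to the left of the bin, 110 mm diameter, 58 mm high, loose
- jar_mid (a point): Centre of the glass jar to the left of the bin, 80 mm diameter, 110 mm high, loose
- can_mid (a point): Centre of the food can to the left of the bin, 74 mm diameter, 100 mm high, loose

How it is judged:
By the outcome, as a careful person would: the job done as asked, in the order asked, and still so for the second after the job is handed in, with the robot touching nothing.
It also fails if it takes over 58 s, if anything falls off the work surface, if the arm or the gripper's body presses on something with over 40 N, if the wrist force passes 120 N, or if a joint passes its speed limit or range.

### The arm

A 6-joint arm with a two-finger parallel gripper is mounted at the origin on the work surface. World frame = base frame: x ahead of the robot, y to its left, z up, the work surface at z = 0. Lengths are in m, angles in degrees, forces in N, time in s.
With the tool pointing down it reaches from about 0.4 to 0.825 m from the base axis. Payload 7 kg.
Tool frame: the origin (TCP) lies midway between the tips of the shut fingers; the grasp point (between the pads) lies 19 mm behind it; y points along the fingers, z is the direction in which the jaws open and shut, and the axes are right-handed (so a half turn about y gives the same grasp; the last joint's range is limited). The gripper opens to 88 mm and grips with 3 to 60 N. Pads are 19 mm wide; open, the fingers measure 130 mm over their backs; the gripper's body (78 mm by 193 mm) begins 47 mm behind the grasp point.
Start: joints at [91.679, 20.546, 0.682, 0, -70.136, -16.507], TCP at [0.173, 0.652, 0.227] pointing down, gripper open.
Joint ranges: [-176.03, 176.03], [-82.01, 121.73], [-58.28, 71.71], [-173.87, 95.51], [-174.79, -0.11], [-173.66, 173.66]. Speed limits (degrees/s): [136.94, 136.94, 172.46, 180, 180, 180].

### API

Orientations are given as [roll, pitch, yaw] about the fixed x, y, z axes, in that order (R = Rz(yaw) Ry(pitch) Rx(roll)).
In Python, from plant import ctrl gives the robot as it stands.
- The arm moves only by the tool step_arm, never from a script. Its argument "rows" is a list that holds one entry, the list of rows, each a list of 7 numbers: the gripper command: -1 is shut, 1 is fully open, values between are in proportion, then the shift along the world's x, y, z in cm, then the turn, a rotation vector about the world's x, y, z in degrees. In form: [[[fingers, tx, ty, tz, rx, ry, rz], ...]]. A call has 1 to 12 rows; each row shifts and turns the commanded pose from where the row before left it; what a row does not reach is not made up. A row lasts 1/8 s, in which the tool goes at most 62.5 mm and 10.7 degrees, less where a joint would pass 70% of its speed; a pose out of reach is approached as far as the arm can. A call is refused whole if a number of a shift passes 6.25 or a number of a turn 10.7, either way. A call with a gripper value outside its range is refused whole. The fingers move at their own pace and stop on an object; the grip force is fixed at half the most. Time passes only in rows, so rows that do not move let the fingers close. It gives the time, the measured TCP pose, the force and the opening at its end, in the units of the state.
- ctrl.get_obs(): the state, without advancing time (a new reading comes with each control period).
- ctrl.snapshot(name): name is "scene" or "top" or "wrist"; returns the picture (420x560x3 uint8, blue, green, red); there is no depth.
- ctrl.camera_params(name): a dict with "vertical_fov" (degrees; the focal length in pixels is half the picture's height over the tangent of half this angle, whatever the lens; pixels are square), "cx", "cy" (the principal point, pixels), "rvec" (rotation vector, rad) and "tvec" (3), from world to camera coordinates, as OpenCV has them. Camera axes: x right, y down, z forward; pixel columns grow to the right and rows downward; lengths in m; the calibration is good to about 2 mm. A picture is of the moment at which its call begins: read the wrist's pose just before it. camera_params takes no time and is no camera call; for the wrist camera it gives the pose at the moment of the call.
- ctrl.close_job(): hands the job in, once; it reports no verdict.
The state is a dict: "clock": time; "joint_pos": joint angles; "qvel": joint speeds; "tau": joint torques, N m; "tool_pos": TCP position; "orientation": TCP orientation; "force": force on the tool from outside, world axes, zero at the start; "moment": the same for the moment, N m; "opening": finger opening in m.
Only numpy, scipy, OpenCV 4.12 (cv2) and the standard library are available. Lean on these libraries where they do the work, as an engineer would, in place of code of your own. Each camera call takes 0.05 s, during which the arm holds its last target. There are 200 camera calls.

## Working session

There is one attempt and no reset: what is moved stays moved. The work goes in short steps, Python scripts to look and compute and a tool call to move; the robot and the scene stay as the last step left them, time stands still between calls to the robot, and variables do not carry over. Pictures are saved under pics/ and viewed, about 8 in all and at most 12, crops included, and the job is handed in when it is done.

Besides the shell and the picture viewer there is one more tool, called after "Emit:" as name(argument=value, ...) on one line, values as JSON. step_arm: Moves the arm, as the interface text tells. Its arguments: {"type":"object","properties":{"rows":{"type":"array"}},"required":["rows"]}

```bash
mkdir -p pics; ls
python3 - <<'E'
from plant import ctrl
import cv2,numpy as np
print(ctrl.get_obs())
for n in("scene","top"):
    im=ctrl.snapshot(n); cv2.imwrite(f"pics/{n}0.png",im); print(n,ctrl.camera_params(n))
a=cv2.imread("pics/scene0.png");b=cv2.imread("pics/top0.png")
E
```

```text
pics
{'clock': 0.0, 'joint_pos': array([ 9.16766482e+01,  2.05894496e+01,  6.34220092e-01, -1.76657391e-02,
       -7.01350774e+01, -1.65061229e+01]), 'qvel': array([-0.1383395 ,  0.01591826,  0.0364265 ,  0.02045969, -0.00685731,
       -0.04344929]), 'tau': array([-2.26601669e-04, -5.82713056e+01,  2.93053490e+01,  6.99742064e+00,
        6.96349656e-03, -1.38752503e-04]), 'tool_pos': array([0.1726862 , 0.65204524, 0.2256562 ]), 'orientation': array([-8.99086961e+01,  9.73725767e-03,  1.65164517e+02]), 'force': array([ 0.12515859, -0.950293  , -0.25785231]), 'moment': array([ 0.01681743, -0.01509791,  0.00919866]), 'opening': 0.08783460190329921}
scene {'vertical_fov': 43.45467398362846, 'cx': 289.1071673024287, 'cy': 201.58526950978657, 'rvec': array([ 1.50154331,  1.91070531, -0.90915393]), 'tvec': array([ 0.09888508, -0.16311476,  1.91476443])}
top {'vertical_fov': 43.949883636572544, 'cx': 284.8673761179523, 'cy': 215.64020728718893, 'rvec': array([ 2.20069641, -2.14222433,  0.09594551]), 'tvec': array([-0.00594958,  0.60792481,  1.35860071])}
```

View pics/scene0.png

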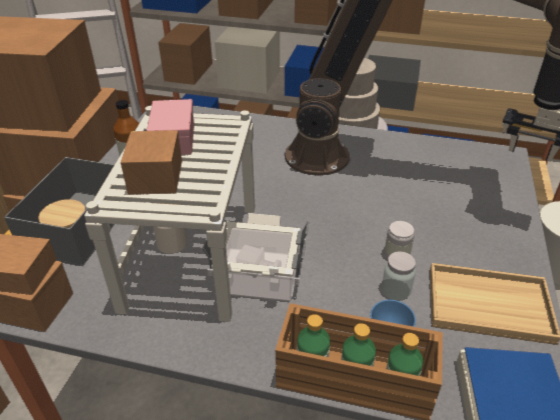

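View pics/top0.png

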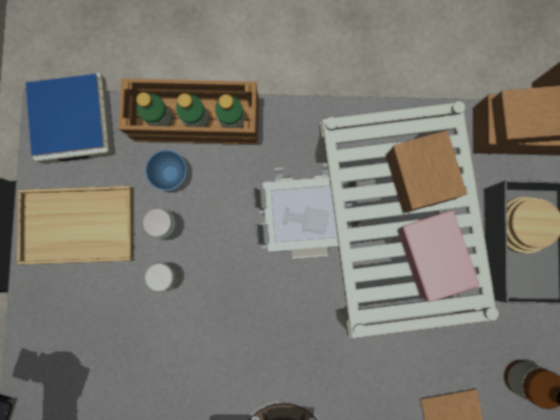

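```bash
cat > h.py <<'E'
import cv2,numpy as np
from plant import ctrl
def cam(n):
    p=ctrl.camera_params(n);f=210/np.tan(np.radians(p['vertical_fov']/2))
    K=np.array([[f,0,p['cx']],[0,f,p['cy']],[0,0,1]]);R=cv2.Rodrigues(p['rvec'])[0];return K,R,p['tvec']
def plane(c,px,z):
    K,R,t=c;d=R.T@np.linalg.inv(K)@np.array([px[0],px[1],1.]);o=-R.T@t
    return o+d*(z-o[2])/d[2]
def proj(c,P):
    K,R,t=c;return cv2.projectPoints(np.float64(P).reshape(-1,1,3),cv2.Rodrigues(R)[0],t,K,None)[0].reshape(-1,2)
def save(name,im):cv2.imwrite("pics/"+name+".png",im)
E
python3 - <<'E'
from h import *
a=cv2.imread("pics/top0.png")[155:275,245:365];b=cv2.imread("pics/scene0.png")[205:305,205:315]
save("c0",np.hstack([cv2.resize(a,(400,400),interpolation=2),cv2.resize(b,(400,400),interpolation=2)]))
c=cam("top")
for n,px,z in [("lf",(268,250),.105),("lr",(264,182),.105),("bowl",(167,171),.058),("jar",(160,224),.11),("can",(160,278),.1),("d_fl",(349,333),.332),("d_rl",(323,120),.332)]: print(n,plane(c,px,z).round(3))
print(-c[1].T@c[2])
E
```

```text
lf [0.513 0.05  0.105]
lr [0.685 0.065 0.105]
bowl [0.715 0.323 0.058]
jar [0.571 0.322 0.11 ]
can [0.436 0.318 0.1  ]
d_fl [ 0.343 -0.128  0.332]
d_rl [ 0.785 -0.066  0.332]
[0.47933346 0.00234052 1.40912661]
```

View pics/c0.png

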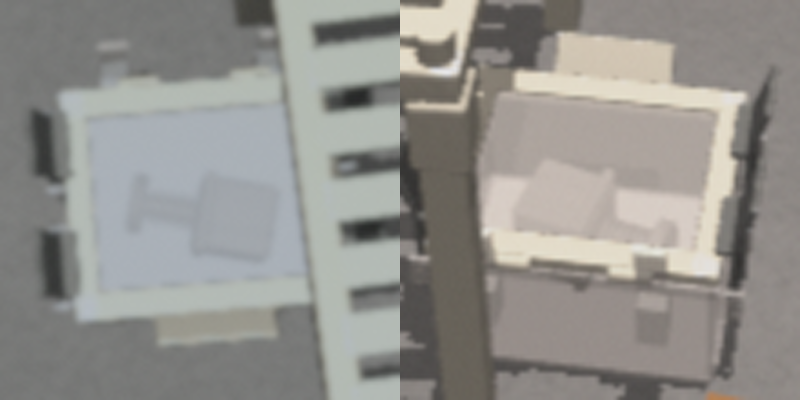

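Run:
```python
from h import *
c=cam("top"); T=lambda x,y:(245+(x+.5)*.3-.5,155+(y+.5)*.3-.5)
W=[];M=[]
for px,m,z in [((80,320),(-.089,.104),.105),((63,93),(.087,.104),.105),((159,346),(-.1108,.045),.1228),((276,336),(-.1108,-.045),.1228)]:
    W.append(plane(c,T(*px),z)[:2]);M.append(m)
W=np.array(W);M=np.array(M);w=W-W.mean(0);m=M-M.mean(0)
a=np.arctan2((m[:,0]*w[:,1]-m[:,1]*w[:,0]).sum(),(m*w).sum());R=np.array([[np.cos(a),-np.sin(a)],[np.sin(a),np.cos(a)]])
t=W.mean(0)-R@M.mean(0);print("yaw",np.degrees(a),"t",t,"res mm",((M@R.T+t-W)*1e3).round(1).tolist())
for n,p in dict(tabL=(0,.119),tabR=(0,-.119),lidtab=(-.0995,0),hinge=(.089,0)).items(): print(n,(R@p+t).round(4))
# deck edge in bin frame
for px in [(337,330),(325,190),(322,120)]: print((R.T@(plane(c,px,.332)[:2]-t)).round(3))
print(proj(c,[[*(R@p+t),.128] for p in [(-.045,.119),(.045,.119)]]), [T(45,145),T(55,265)])
```

```text
yaw 5.503422599973289 t [ 0.60867493 -0.04509292] res mm [[-1.6, 1.8], [1.9, 0.6], [0.4, 0.5], [-0.7, -2.8]]
tabL [0.5973 0.0734]
tabR [ 0.6201 -0.1635]
lidtab [ 0.5096 -0.0546]
hinge [ 0.6973 -0.0366]
[-0.264 -0.034]
[ 0.024 -0.031]
[ 0.173 -0.036]
[[260.34915644 233.62019871]
 [258.00764452 197.46970075]] [(258.15, 198.15), (261.15, 234.14999999999998)]
```

Emit:
step_arm(rows=[[[1,3.56,-5.1,0.2,0,0,-5.8],[1,3.56,-5.1,0.2,0,0,-5.8],[1,3.56,-5.1,0.2,0,0,-5.8],[1,3.56,-5.1,0.2,0,0,-5.8],[1,3.56,-5.1,0.2,0,0,-5.8],[1,3.56,-5.1,0.2,0,0,-5.8],[1,3.56,-5.1,0,0,0,-5.8],[1,3.56,-5.1,0,0,0,-5.8],[1,3.56,-5.1,0,0,0,-5.8],[1,3.56,-5.1,0,0,0,-5.8],[1,3.56,-5.1,0,0,0,-5.8],[1,3.56,-5.1,0,0,0,-5.8]]])

```text
clock: 1.6
tool_pos: [0.6007, 0.0386, 0.2383]
orientation: [-90.0, -0.0, 95.4]
force: [1.8, 1.3, -0.2]
opening: 0.088
```

Emit:
step_arm(rows=[[[1,0,0,-5,0,0,0],[1,0,0,-5,0,0,0],[1,0,0,-1.6,0,0,0],[1,-0.15,1.5,0,0,0,0],[1,-0.12,1.2,0,0,0,0],[1,-0.15,1.5,0,0,0,0],[1,-0.15,1.5,0,0,0,0],[1,-0.1,1.0,-0.9,0,0,0],[1,-0.1,1.0,-1.5,0,0,0],[1,-0.05,0.4,-1.5,0,0,0],[1,0,0,0,0,0,0]]])

```text
clock: 2.98
tool_pos: [0.5904, 0.1212, 0.0812]
orientation: [-89.8, 0.1, 95.6]
force: [1.2, 0.5, 0.1]
opening: 0.0879
```

Run:
```python
from h import *
a=ctrl.snapshot("top")[155:275,205:325];b=ctrl.snapshot("scene")[205:305,225:335]
save("c1",np.hstack([cv2.resize(a,(400,400),interpolation=2),cv2.resize(b,(400,400),interpolation=2)]))
o=ctrl.get_obs();print(o['tool_pos'],o['joint_pos'],o['force'])
```

```text
[0.59160945 0.1212051  0.08297729] [ 3.01005646e+01  2.12738873e+01 -1.87927172e+01  8.58048427e-03
 -5.00047786e+01 -2.45350760e+01] [ 0.166732   -0.18143882  0.44057699]
```

View pics/c1.png

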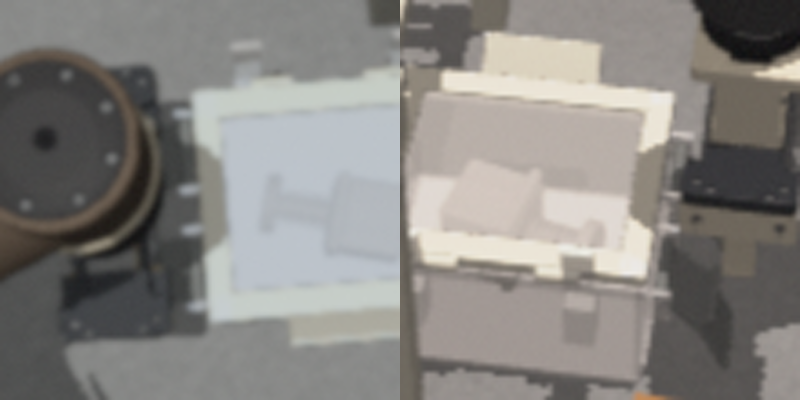

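Emit:
step_arm(rows=[[[1,0,0,6,0,0,0],[1,0,0,6,0,0,0],[1,0.36,-3.3,0.4,-9.55,-0.92,0],[1,0.36,-3.3,0.4,-9.55,-0.92,0],[1,0.36,-3.3,0.4,-9.55,-0.92,0],[1,0.36,-3.3,0.4,-9.55,-0.92,0],[1,0.36,-3.3,0.4,-9.55,-0.92,0],[1,0,0,0,0,0,0]]])

```text
clock: 4.08
tool_pos: [0.6087, -0.0446, 0.2219]
orientation: [-89.5, 48.1, 95.9]
force: [0.5, -0.5, -0.8]
opening: 0.0876
```

Run:
```python
from h import *
o=ctrl.get_obs();print(o['tool_pos'],o['joint_pos'],o['force'],o['orientation'])
save("w1",ctrl.snapshot("wrist")); save("s2",ctrl.snapshot("scene"))
s=cv2.imread("pics/s2.png");w=cv2.imread("pics/w1.png")
save("c2",np.hstack([cv2.resize(s[100:310,130:410],(400,300)),cv2.resize(w,(400,300))]))
```

```text
[ 0.60872501 -0.04455873  0.22185957] [ 34.98873622  21.78360791 -29.85037884  42.5401153  -72.8557542
 -55.25605883] [ 0.50962463 -0.530438   -0.82251358] [-89.54265469  48.07582216  95.86608439]
```

View pics/c2.png

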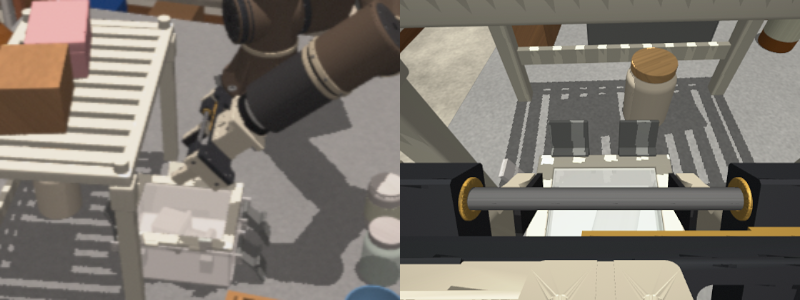

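Emit:
step_arm(rows=[[[1,0.27,-2.83,-3.2,0,0,0],[1,0.27,-2.83,-3.2,0,0,0],[1,0.27,-2.83,-3.2,0,0,0],[1,0.15,-1.5,0,0,0,0],[1,0.12,-1.2,0,0,0,0],[1,0.15,-1.5,0,0,0,0],[1,0.15,-1.5,-0.2,0,0,0],[1,0.12,-1.2,-1.0,0,0,0],[1,0.1,-1.0,-1.3,0,0,0],[1,0.02,-0.2,-1.2,0,0,0],[1,0,0,0,0,0,0]]])

```text
clock: 5.55
tool_pos: [0.6261, -0.2105, 0.091]
orientation: [-89.9, 48.1, 95.6]
force: [2.3, -5.7, 1.3]
opening: 0.0878
```

Run:
```python
from h import *
o=ctrl.get_obs();print(o['tool_pos'],o['joint_pos'],o['force'],o['orientation'])
save("c3",np.hstack([cv2.resize(ctrl.snapshot("scene")[100:310,130:410],(400,300)),cv2.resize(ctrl.snapshot("wrist"),(400,300))]))
```

```text
[ 0.62612381 -0.21050217  0.09103615] [ 13.73303581  28.34119415 -43.36290952  67.0619811  -53.09046049
 -67.04656609] [ 2.25268789 -5.74718997  1.34192947] [-89.89746399  48.08538974  95.57682077]
```

View pics/c3.png

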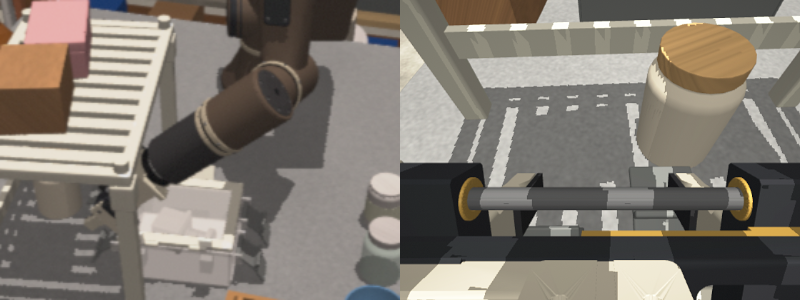

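Emit:
step_arm(rows=[[[1,0,0,1,0,0,0],[1,0,0,1,0,0,0],[1,-0.2,2.5,2.5,0,0,0],[1,-0.3,4,3.6,0,0,0],[1,-0.4,4,3.6,0,0,0],[1,-0.5,5,2.0,0,0,0],[1,0,0,0,0,0,0]]])

```text
clock: 6.52
tool_pos: [0.6136, -0.0498, 0.2299]
orientation: [-90.3, 47.8, 95.6]
force: [-0.5, -0.5, -0.6]
opening: 0.0875
```

Run:
```python
from h import *
o=ctrl.get_obs();print(o['tool_pos'],o['joint_pos'],o['force'],o['orientation'])
save("c4",np.hstack([cv2.resize(ctrl.snapshot("scene")[100:310,130:410],(400,300)),cv2.resize(ctrl.snapshot("wrist"),(400,300))]))
```

```text
[ 0.61358206 -0.04979183  0.22985495] [ 34.27556999  21.12096573 -29.66845894  43.16052381 -72.62074497
 -54.57320583] [-0.47813985 -0.45795239 -0.55589213] [-90.3053427   47.81493648  95.62775849]
```

View pics/c4.png

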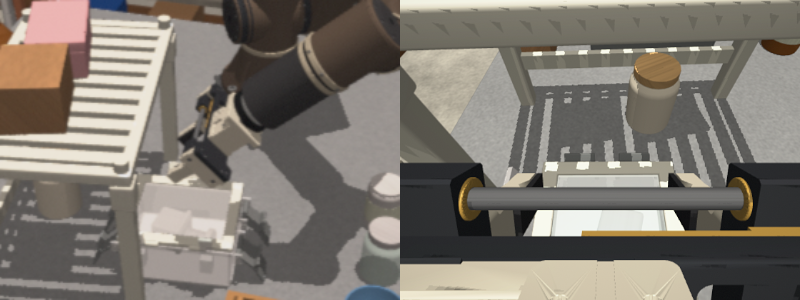

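```bash
cat >> h.py <<'E'
from scipy.spatial.transform import Rotation as Ro
A=np.radians(5.5);BX=np.array([np.cos(A),np.sin(A),0]);BY=np.array([-np.sin(A),np.cos(A),0]);T0=np.array([.6087,-.0451,0])
def w(x,y,z):return T0+x*BX+y*BY+np.array([0,0,z])
def tool(beta,s=1):
    b=np.radians(beta);y=np.sin(b)*BX-np.cos(b)*np.array([0,0,1]);z=s*BY
    return Ro.from_matrix(np.c_[np.cross(y,z),y,z])
def delta(pos,R):
    o=ctrl.get_obs();c=Ro.from_euler('xyz',o['orientation'],degrees=True)
    return ((pos-o['tool_pos'])*100).round(2),np.degrees((R*c.inv()).as_rotvec()).round(2)
E
python3 - <<'E'
from h import *
for s in(1,-1): print(s,delta(w(-.17,0,.25),tool(35,s)))
E
```

```text
1 (array([-17.24,  -0.81,   2.21]), array([ 69.96, -57.55, -72.61]))
-1 (array([-17.24,  -0.81,   2.21]), array([ 9.12, 11.06, 89.44]))
```

```bash
cat > k.py <<'E'
from h import *
from scipy.optimize import least_squares as LS
Q=[[91.6767,20.5894,.6342,-.0177,-70.135,-16.506],[30.1006,21.2739,-18.7927,.0086,-50.0048,-24.5351],[34.9887,21.7836,-29.8504,42.5401,-72.8558,-55.2561],[13.733,28.3412,-43.3629,67.062,-53.0905,-67.0466],[34.2756,21.121,-29.6685,43.1605,-72.6207,-54.5732]]
P=[[.17269,.65205,.22566],[.59161,.12121,.08298],[.608725,-.04456,.22186],[.62612,-.2105,.09104],[.61358,-.04979,.22985]]
r=lambda ax,d:Ro.from_euler(ax,d,degrees=True)
def fk(p,q,s4,s6=1):
    a,d,h,L1,L2,e,Lt,w1=p
    R1=r('z',q[0]);R2=R1*r('y',q[1]);R3=R2*r('y',-q[2]);R4=R3*r('x',s4*q[3]);R5=R4*r('y',-q[4])
    y=R5.apply([1,0,0]);pos=R1.apply([a,d,h])+R2.apply([0,0,L1])+R3.apply([L2,0,e])+R4.apply([0,w1,0])+R5.apply([Lt,0,0]);return pos,y,R5*r('x',s6*q[5])
def fit(s4):
    return LS(lambda p:np.r_[np.concatenate([fk(p,q,s4)[0]-x for q,x in zip(Q,P)]),.002*(p-[0,-.19,.2,.4,.3,0,.25,0])],[0,-.19,.2,.4,.3,0,.25,0])
if __name__=="__main__":
    for s in(1,-1):
        f=fit(s);print(s,f.cost,f.x.round(4),[ (1e3*np.linalg.norm(fk(f.x,q,s)[0]-x)).round(1) for q,x in zip(Q,P)])
        print([fk(f.x,q,s)[1].round(2).tolist() for q in Q[2:4]])
    s=1 if fit(1).cost<fit(-1).cost else -1;p=fit(s).x
    lo=np.array([-176,-82,-58.2,-173.8,-174.7]);hi=np.array([176,121.7,71.7,95.5,-.2])
    for tau in(30,40,50,60,70):
      for az in(0,20,35):
        t=np.radians(tau);z=np.radians(az);tail=np.sin(t)*(-np.cos(z)*BX+np.sin(z)*BY)+np.array([0,0,np.cos(t)])
        out=[]
        for X in[(-.115,.0,.075),(-.05,.03,.23),(.1,.05,.27)]:
            b=min((LS(lambda q:np.r_[(fk(p,q,s)[0]-w(*X))*5,fk(p,q,s)[1]+tail],np.clip(q0,lo+1,hi-1),bounds=(lo,hi)) for q0 in([35,20,0,0,-60],[35,0,40,30,-40],[20,-10,60,-30,-60])),key=lambda v:v.cost)
            out.append((round(b.cost**.5,3),b.x.round().astype(int).tolist()))
        print(tau,az,out)
E
python3 k.py
```

```text
1 0.013430289370465929 [-0.4278 -0.3913 -1.5114  2.3657  0.4591 -0.4542 -0.1001  0.1689] [np.float64(46.2), np.float64(111.0), np.float64(74.9), np.float64(49.7), np.float64(65.5)]
[[-0.67, 0.32, -0.67], [-0.28, 0.69, -0.67]]
-1 3.1333162084514027e-07 [ 1.000e-04 -0.000e+00  1.989e-01  6.014e-01  4.636e-01  0.000e+00
  3.780e-01 -1.918e-01] [np.float64(0.0), np.float64(0.0), np.float64(0.0), np.float64(0.0), np.float64(0.0)]
[[0.07, -0.74, -0.67], [0.07, -0.74, -0.67]]Traceback (most recent call last):
  File "k.py", line 23, in <module>
    b=min((LS(lambda q:np.r_[(fk(p,q,s)[0]-w(*X))*5,fk(p,q,s)[1]+tail],np.clip(q0,lo+1,hi-1),bounds=(lo,hi)) for q0 in([35,20,0,0,-60],[35,0,40,30,-40],[20,-10,60,-30,-60])),key=lambda v:v.cost)
  File "k.py", line 23, in <genexpr>
    b=min((LS(lambda q:np.r_[(fk(p,q,s)[0]-w(*X))*5,fk(p,q,s)[1]+tail],np.clip(q0,lo+1,hi-1),bounds=(lo,hi)) for q0 in([35,20,0,0,-60],[35,0,40,30,-40],[20,-10,60,-30,-60])),key=lambda v:v.cost)
           ~~^^^^^^^^^^^^^^^^^^^^^^^^^^^^^^^^^^^^^^^^^^^^^^^^^^^^^^^^^^^^^^^^^^^^^^^^^^^^^^^^^^^^^^^^^^^^^^^
    return func(*arg
[... 392 characters left out ...]
~~~~~^^^^^^^^^^^^^^^^^^^^^^^^^^^^^^
  File "k.py", line 23, in <lambda>
    b=min((LS(lambda q:np.r_[(fk(p,q,s)[0]-w(*X))*5,fk(p,q,s)[1]+tail],np.clip(q0,lo+1,hi-1),bounds=(lo,hi)) for q0 in([35,20,0,0,-60],[35,0,40,30,-40],[20,-10,60,-30,-60])),key=lambda v:v.cost)
                              ~~^^^^^^^
  File "k.py", line 9, in fk
    y=R5.apply([1,0,0]);pos=R1.apply([a,d,h])+R2.apply([0,0,L1])+R3.apply([L2,0,e])+R4.apply([0,w1,0])+R5.apply([Lt,0,0]);return pos,y,R5*r('x',s6*q[5])
                                                                                                                                                   ~^^^
IndexError: index 5 is out of bounds for axis 0 with size 5
```

```bash
sed -i 's/return pos,y,R5\*r(.x.,s6\*q\[5\])/return pos,y/' k.py; sed -i 's/,\[20,-10,60,-30,-60\])/,[20,-10,60,-30,-60],[0,-40,60,-90,-90],[0,-40,60,60,-90],[-20,0,60,-150,-90])/' k.py; timeout 400 python3 k.py | tail -15
```

```text
30 0 [(np.float64(0.064), [16, 3, -58, 7, 0]), (np.float64(0.0), [23, -8, -47, 22, -23]), (np.float64(0.0), [21, 6, -26, 15, -30])]
30 20 [(np.float64(0.151), [17, 3, -58, 31, -12]), (np.float64(0.0), [26, -7, -53, 44, -28]), (np.float64(0.0), [24, 6, -32, 35, -33])]
30 35 [(np.float64(0.152), [22, 5, -58, 46, -24]), (np.float64(0.0), [30, -4, -51, 46, -37]), (np.float64(0.0), [27, 9, -30, 40, -41])]
40 0 [(np.float64(0.028), [8, 3, -45, -50, 0]), (np.float64(0.04), [15, -10, -58, 43, -6]), (np.float64(0.004), [6, 2, -48, 72, 0])]
40 20 [(np.float64(0.047), [-20, 3, -45, -123, -2]), (np.float64(0.072), [21, -8, -58, 63, -22]), (np.float64(0.0), [12, 3, -48, 83, -17])]
40 35 [(np.float64(0.036), [-26, 2, -49, -148, 0]), (np.float64(0.035), [27, -5, -58, 68, -34]), (np.float64(0.0), [23, 7, -43, 69, -33])]
50 0 [(np.float64(0.0), [-30, 7, -44, -99, -27]), (np.float64(0.106), [10, -9, -41, -40, -5]), (np.float64(0.102), [16, 2, -41, 20, 0])]
50 20 [(np.float64(0.004), [-39, 8, -58, -140, -30]), (np.float64(0.067), [-21, -10, -48, -165, 0]), (np.float64(0.091), [10, 3, -49, 95, -20])]
50
[... 308 characters left out ...]
4, 11, -58, -132, -38]), (np.float64(0.0), [-20, -10, -44, -136, -6]), (np.float64(0.031), [-12, 2, -29, -147, 0])]
60 35 [(np.float64(0.18), [-37, 4, -58, -145, -25]), (np.float64(0.085), [-24, -9, -58, -174, -18]), (np.float64(0.102), [22, 9, -50, 95, -44])]
70 0 [(np.float64(0.012), [-63, 48, -58, -115, -76]), (np.float64(0.0), [-34, -3, -44, -110, -39]), (np.float64(0.0), [-18, 5, -29, -118, -25])]
70 20 [(np.float64(0.188), [-51, 17, -58, -126, -50]), (np.float64(0.018), [-32, -5, -58, -149, -36]), (np.float64(0.02), [-17, 7, -49, -174, -36])]
70 35 [(np.float64(0.273), [-41, 5, -58, -139, -30]), (np.float64(0.14), [-27, -8, -58, -164, -25]), (np.float64(0.177), [27, 13, -50, 95, -56])]
```

```bash
cat > k2.py <<'E'
from k import *
s=-1;p=fit(s).x
lo=np.array([-176,-82,-58.2,-173.8,-174.7]);hi=np.array([176,121.7,71.7,95.5,-.2])
for tau in(15,20,25):
    t=np.radians(tau);tail=-np.sin(t)*BX+np.array([0,0,np.cos(t)]);q0=np.array([34,21,-29,43,-50.])
    for X in[(-.16,.03,.22),(-.16,.03,.09),(-.122,.03,.09),(-.09,.03,.19),(0,.04,.27),(.089,.05,.257)]:
        b=LS(lambda q:np.r_[(fk(p,q,s)[0]-w(*X))*5,fk(p,q,s)[1]+tail],q0,bounds=(lo,hi));q0=np.clip(b.x,lo+1,hi-1)
        print(tau,X,round(b.cost**.5,3),b.x.round().astype(int))
R=Ro.from_matrix(np.c_[np.cross(-(t:=tail),t),t,t]) if 0 else None
for tau in(15,20,25):
    b=np.radians(tau);y=np.sin(b)*BX-np.cos(b)*np.array([0,0,1]);z=np.cos(b)*BX+np.sin(b)*np.array([0,0,1])
    for sg in(1,-1): print(tau,sg,delta(w(-.16,.03,.22),Ro.from_matrix(np.c_[np.cross(y,sg*z),y,sg*z])))
E
python3 k2.py
```

```text
15 (-0.16, 0.03, 0.22) 0.0 [ 26 -12 -41   7 -47]
15 (-0.16, 0.03, 0.09) 0.0 [ 26  -1 -55  13 -23]
15 (-0.122, 0.03, 0.09) 0.0 [ 24   3 -50  12 -24]
15 (-0.09, 0.03, 0.19) 0.0 [ 22  -2 -36   7 -41]
15 (0, 0.04, 0.27) 0.0 [ 20   3 -19   5 -53]
15 (0.089, 0.05, 0.257) 0.0 [ 19  12 -10   4 -53]
20 (-0.16, 0.03, 0.22) 0.0 [ 28 -15 -46  12 -41]
20 (-0.16, 0.03, 0.09) 0.025 [ 25  -3 -58  16 -17]
20 (-0.122, 0.03, 0.09) 0.003 [ 23   0 -58  25 -13]
20 (-0.09, 0.03, 0.19) 0.0 [ 24  -5 -42  11 -34]
20 (0, 0.04, 0.27) 0.0 [ 21   1 -25   8 -46]
20 (0.089, 0.05, 0.257) 0.0 [ 20  10 -16   7 -45]
25 (-0.16, 0.03, 0.22) 0.0 [ 30 -19 -52  18 -35]
25 (-0.16, 0.03, 0.09) 0.065 [ 23  -4 -58  11 -14]
25 (-0.122, 0.03, 0.09) 0.047 [ 21   0 -58  20 -10]
25 (-0.09, 0.03, 0.19) 0.0 [ 24  -7 -49  18 -26]
25 (0, 0.04, 0.27) 0.0 [ 22  -2 -30  11 -38]
25 (0.089, 0.05, 0.257) 0.0 [ 20   7 -22  10 -37]
15 1 (array([-16.53,   2.28,  -0.79]), array([-27.44,  67.72, 157.68]))
15 -1 (array([-16.53,   2.28,  -0.79]), array([48.78, -9.44,  6.13]))
20 1 (array([-16.53,   2.28,  -0.79]), array([-33.86,  65.89, 154.98]))
20 -1 (array([-16.53,   2.28,  -0.79]), array([ 49.02, -14.14,   8.22]))
25 1 (array([-16.53,   2.28,  -0.79]), array([-40.09,  63.98, 152.07]))
25 -1 (array([-16.53,   2.28,  -0.79]), array([ 49.19, -18.85,  10.31]))
```

Emit:
step_arm(rows=[[[-1,-2.75,0.38,-0.13,8.1,-1.57,1.02],[-1,-2.75,0.38,-0.13,8.1,-1.57,1.02],[-1,-2.75,0.38,-0.13,8.1,-1.57,1.02],[-1,-2.75,0.38,-0.13,8.1,-1.57,1.02],[-1,-2.75,0.38,-0.13,8.1,-1.57,1.02],[-1,-2.75,0.38,-0.13,8.1,-1.57,1.02],[-1,0,0,-4,0,0,0],[-1,0,0,-4.5,0,0,0],[-1,0,0,-4.5,0,0,0],[-1,0,0,0,0,0,0],[-1,0,0,0,0,0,0]]])

```text
clock: 8.0
tool_pos: [0.4474, -0.032, 0.0908]
orientation: [-104.9, 0.2, 95.4]
force: [0.4, -0.1, 0.5]
opening: 0.0007
```

Run:
```python
from h import *
o=ctrl.get_obs();print(o['tool_pos'],o['joint_pos'].round(1),o['force'],o['orientation']);d=o['tool_pos']-T0;print(d@BX,d@BY)
save("c5",np.hstack([cv2.resize(ctrl.snapshot("top")[130:340,180:460],(400,300)),cv2.resize(ctrl.snapshot("wrist"),(400,300))]))
```

```text
[ 0.44744271 -0.03199229  0.09084023] [ 25.5  -1.4 -54.5  13.4 -23.5 -31.7] [ 0.35829298 -0.09491858  0.54814956] [-104.90234648    0.24626909   95.39810436]
-0.15925857109713137 0.028503188951947905
```

View pics/c5.png

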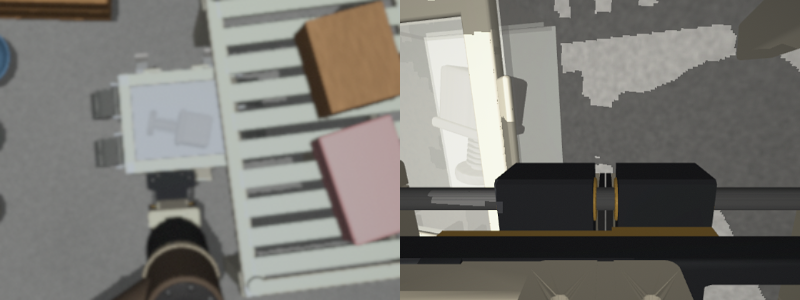

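Emit:
step_arm(rows=[[[-1,1.7,0.16,0,0,0,0],[-1,1.6,0.15,0.1,0,0,0],[-1,0.3,0.03,1.8,0,0,0],[-1,0.3,0.03,1.8,0,0,0],[-1,0.5,0.05,1.6,0,0,0],[-1,0.5,0.05,1.6,0,0,0],[-1,0.8,0.08,1.4,0,0,0],[-1,0.8,0.08,1.4,0,0,0],[-1,0,0,0,0,0,0]]])

```text
clock: 9.22
tool_pos: [0.5133, -0.0251, 0.1879]
orientation: [-104.9, 0.2, 95.4]
force: [-1.9, 0.1, 0.4]
opening: 0.0001
```

Run:
```python
from h import *
o=ctrl.get_obs();print(o['tool_pos'],o['joint_pos'].round(1),o['force']);d=o['tool_pos']-T0;print(d@BX,d@BY)
save("c6",np.hstack([cv2.resize(ctrl.snapshot("top")[130:340,180:460],(400,300)),cv2.resize(ctrl.snapshot("scene")[150:310,190:403],(400,300))]))
```

```text
[ 0.51331203 -0.02506485  0.18790424] [ 22.6  -2.  -37.    7.  -41.  -21.8] [-1.8832562   0.08124814  0.43526547]
-0.09302853592534784 0.02908544827455141
```

View pics/c6.png

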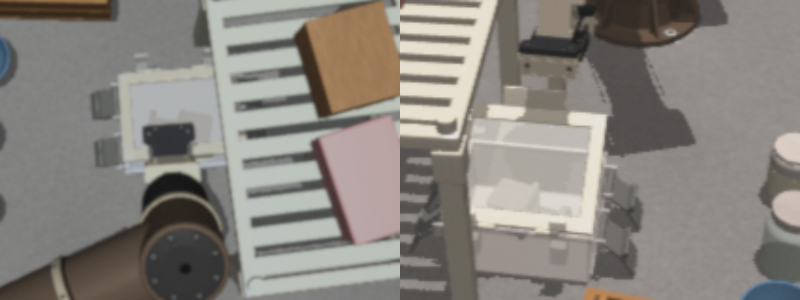

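Emit:
step_arm(rows=[[[-1,1.62,0.36,1.8,0,0,0],[-1,1.62,0.36,1.8,0,0,0],[-1,2.02,0.4,1.1,0,0,0],[-1,2.02,0.4,1.1,0,0,0],[-1,2.17,0.41,0.55,0,0,0],[-1,2.17,0.41,0.55,0,0,0],[-1,2.17,0.41,0.15,0,0,0],[-1,2.17,0.41,0.15,0,0,0],[-1,1.4,0.33,-0.3,0,0,0],[-1,1.4,0.33,-0.3,0,0,0],[-1,0,0,0,0,0,0],[-1,0,0,0,0,0,0]]])

```text
clock: 10.82
tool_pos: [0.6991, 0.0131, 0.2517]
orientation: [-104.8, 0.2, 95.5]
force: [0.6, -0.4, 0.9]
opening: 0.0006
```

Run:
```python
from h import *
o=ctrl.get_obs();print(o['tool_pos'],o['joint_pos'].round(1),o['force']);d=o['tool_pos']-T0;print(d@BX,d@BY)
save("c7",np.hstack([cv2.resize(ctrl.snapshot("top")[130:340,180:460],(400,300)),cv2.resize(ctrl.snapshot("scene")[150:310,190:403],(400,300))]))
```

```text
[0.69907996 0.01311042 0.25174957] [ 19.   13.4  -9.6   4.6 -52.8 -15.8] [ 0.58305417 -0.39553564  0.86300274]
0.09554309258960514 0.04927989181427925
```

View pics/c7.png

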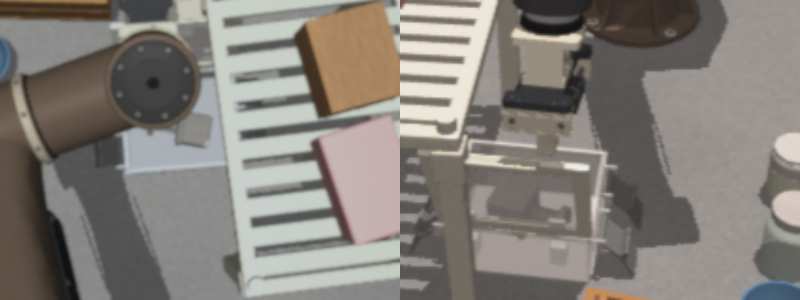

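Emit:
step_arm(rows=[[[-1,-2,-0.1,0,0,0,0],[-1,-4,0,0,0,0,0],[-1,-5,0.5,1,0,0,0],[-1,-5,1,2,0,0,0],[-1,-4,3,2,0,0,0],[-1,-2,5,1,0,0,0],[-1,0,6,0,0,0,0],[-1,0,6,0,0,0,0],[-1,0,6,0,0,0,0],[-1,0,0,0,0,0,0],[-1,0,0,0,0,0,0]]])

```text
clock: 12.3
tool_pos: [0.4791, 0.2868, 0.3126]
orientation: [-104.9, 0.2, 95.5]
force: [0.9, -0.2, -0.2]
opening: 0.0004
```

Run:
```python
from h import *
o=ctrl.get_obs();print(o['clock'],o['tool_pos'],o['force'])
save("tf",ctrl.snapshot("top"));save("sf",ctrl.snapshot("scene"))
save("c8",np.hstack([cv2.resize(cv2.imread("pics/tf.png")[130:280,190:390],(400,300),interpolation=2),cv2.resize(cv2.imread("pics/sf.png")[150:310,190:403],(400,300),interpolation=2)]))
c=cam("scene")
for n,q in [("hinge L/R",[w(.089,.104,.1),w(.089,-.104,.1)]),("edge at 106: L/R",[w(.089+.178*np.sin(np.radians(16)),y,.1+.178*np.cos(np.radians(16))) for y in(.104,-.104)])]:
    print(n,((proj(c,q)-[190,150])*[400/213,300/160]+[400,0]).round())
ct=cam("top")
def cl(sx,sy,th):
    u=.014*np.cos(th)+.078*np.sin(th);z=-.014*np.sin(th)+.078*np.cos(th);return w(sx*.045,sy*(.112+u),.07+z)
for th in(1.2,2.3): print(th,"top",((proj(ct,[cl(i,1,th) for i in(-1,1)])-[190,130])*2).round().tolist(),"scene",((proj(c,[cl(i,j,th) for j in(1,-1) for i in(-1,1)])-[190,150])*[400/213,300/160]+[400,0]).round().tolist())
```

```text
12.3 [0.47909813 0.2868257  0.3126012 ] [ 0.94283761 -0.19180332 -0.19989628]
hinge L/R [[589. 237.]
 [437. 220.]]
edge at 106: L/R [[585. 167.]
 [415. 150.]]
1.2 top [[87.0, 213.0], [83.0, 143.0]] scene [[661.0, 182.0], [656.0, 228.0], [405.0, 156.0], [387.0, 199.0]]
2.3 top [[114.0, 215.0], [110.0, 148.0]] scene [[639.0, 218.0], [633.0, 263.0], [429.0, 196.0], [412.0, 239.0]]
```

View pics/c8.png

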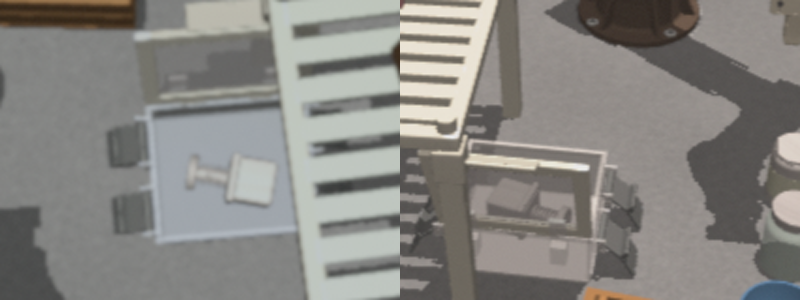

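Run:
```python
from h import *
for n in("top","scene"):
    d=cv2.absdiff(cv2.imread(f"pics/{n}0.png"),ctrl.snapshot(n)).max(2)
    R={"top":dict(deck=(385,125,480,305),bowl=(145,150,188,192),jar=(143,208,178,240),can=(143,262,178,293)),"scene":dict(deck=(110,95,200,195),crock=(150,215,190,252),bowl=(370,300,415,325),jars=(383,222,417,298))}[n]
    print(n,{k:int((d[y0:y1,x0:x1]>45).sum()) for k,(x0,y0,x1,y1) in R.items()})
ctrl.close_job()
```

```text
top {'deck': 0, 'bowl': 0, 'jar': 200, 'can': 547}
scene {'deck': 0, 'crock': 0, 'bowl': 0, 'jars': 73}
the job is handed in; nothing more can be done
```

The bin is open and the job is handed in at about 12.4 s on the robot's clock, out of 58 s. I flipped both left clips together with the open fingers, then both right clips the same way with the tool leaning 48° under the deck. After that I lifted the lid by its tab with shut fingers, past upright, until it fell back on its stop.

**Lid and clips:** In the last pictures the lid edge and all four clips lie where the 106° and 2.3 rad stops should put them. The right-hand clips are partly hidden by the shelf, so that check is coarser. The force reading at the end was near zero.

**Other objects:** Compared with the first pictures, the deck items, the crock and the bowl show no change. The jar and can areas did change, in both views. The arm was parked over them and casting a shadow there. Both looked in place in the last scene picture, but I did not confirm it numerically.

**Contact:** One steady reading of about 6 N showed up at the end of the right-clip push. It was probably the gripper body brushing the lid, well under the 40 N limit, and it went away on retreat.

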